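Take the large steel pail off its tripod and stand it on the cork mat

TASK

Two small steel pails with arched handles stand on tripods on the lab bench. Lift the larger one off its tripod by its handle and set it down gently, upright, in the middle of the round cork mat between the tripods. Keep it upright on the way, and leave the smaller pail where it is on its own tripod.

Things in the scene. Friction and masses are not known exactly. Their poses are not given: they have to be found in the camera images.
- pail: Larger steel pail, to be moved: open, 84 mm across, 100 mm tall, 0.28 to 0.56 kg. A rigid arched handle spans the mouth along its x axis, topped by a level black grip bar 52 mm long (x), 14 wide (y), 16 high, centred on the pail's axis 155 mm above the underside; wires slope down and out from the bar's ends. Origin: centre of underside, z up. Starts on stand, foot 80 mm above the bench.
- small_pail: Smaller steel pail, to be left alone: same shape and materials, 60 mm across and 65 mm tall, centre of its handle's bar 115 mm above its underside (overall 123 mm). Origin: centre of the underside, z up. It stays on the other, identical tripod.
- stand: Tripod under the larger pail, fixed: round steel plate 120 mm across on three short legs, flat top 80 mm above the bench. Origin: centre of its footprint at bench level. The tripods stand left and right; which one carries the larger pail varies.
- mat: Round cork mat, 120 mm across, 8 mm thick, fixed flat on the bench between the tripods. Origin: centre of its underside at bench level, so its top is 8 mm higher. The other things lying around mat and tripods (notebook, marker, dishes, tile, tip boxes) are lower than 60 mm; a glass beaker is 70 mm tall.
Things that resemble listed ones, but are neither listed nor needed, are in the scene too. Of the things shaped like the mat, the cork one is meant.

How it is judged (in metres and radians):
On the way:
1. the larger pail has been lifted clear of its tripod, its foot at least 20 mm above the plate (height (world z) of pail above 0.1 m), for 0.2 s.
At the end, for the whole second after the job is handed in: The larger pail stands at rest and released on the cork mat, its foot on the mat's top (within 6 mm), upright within about 10 degrees, its centre within 20 mm of the mat's centre (any yaw); the smaller pail still stands upright (within 10 degrees) on its tripod, within 20 mm of where it started (horizontal distance between pail and mat below 0.02 m and height (world z) of pail between 0.004 and 0.014 m and angle between each of pail, small_pail's own z axis and vertical below 0.17 rad and linear speed of pail below 0.02 m/s and distance of small_pail from where it was at the start of the episode below 0.02 m); the robot touches nothing.
It fails at once if the larger pail tips more than 35 degrees (angle between pail's own z axis and vertical above 0.61 rad).
It fails at once if the larger pail is dropped or slammed down: faster than 0.5 m/s with its foot within 35 mm of the bench (height (world z) of pail below 0.035 m and linear speed of pail above 0.5 m/s).
It fails at once if the smaller pail is moved more than 20 mm (distance of small_pail from where it was at the start of the episode above 0.02 m).
It fails at once if the smaller pail is tipped more than 20 degrees (angle between small_pail's own z axis and vertical above 0.35 rad).
It also fails if it takes over 40 s, if anything falls off the work surface, if the arm or the gripper's body presses on something with over 40 N, if the wrist force passes 120 N, or if a joint passes its speed limit or range.

ROBOT

A 6-joint arm with a two-finger parallel gripper is mounted at the origin on the work surface. World frame = base frame: x ahead of the robot, y to its left, z up, the work surface at z = 0. Lengths are in m, angles in degrees, forces in N, time in s.
With the tool pointing down it reaches from about 0.4 to 0.825 m from the base axis. Payload 7 kg.
Tool frame: the origin (TCP) lies at the very end of the fingers, on their centre line; the grasp point (between the pads) lies 19 mm behind it; z points along the fingers, y is the direction in which the jaws open and shut (so a half turn about z gives the same grasp; the last joint's range is limited). The gripper opens to 85 mm and grips with 20 to 120 N. Pads are 22 mm wide; open, the fingers measure 114 mm over their backs; the gripper's body (76 mm by 85 mm) begins 54 mm behind the grasp point. The pads swing forward as they close: fully open they stand 13 mm farther back than shut.
Start: joints at [92.367, 20.546, 0.682, 0, -70.136, -16.507], TCP at [0.165, 0.655, 0.231] pointing down, gripper open.
Joint ranges: [-176.03, 176.03], [-82.01, 121.73], [-58.28, 71.71], [-173.87, 95.51], [-174.79, -0.11], [-173.66, 173.66]. Speed limits (degrees/s): [136.94, 136.94, 172.46, 180, 180, 180].

INTERFACE

Orientations are given as a 3x3 rotation matrix whose columns are the frame's x, y, z axes.
In Python, from bench import ctrl gives the robot as it stands.
- The arm moves only by the tool step_arm, never from a script. Its argument "deltas" is a list of rows, each an object of numbers: "hand": the opening, from 0 (shut) to 1 (fully open); "tx", "ty", "tz": the shift along the world's x, y, z in m; "yaw": the turn about the world's z in rad. In form: [{"hand": .., "tx": .., "ty": .., "tz": .., "yaw": ..}, ...]. A call has 1 to 10 rows; each row shifts and turns the commanded pose from where the row before left it; what a row does not reach is not made up. A row lasts 1/12 s, in which the tool goes at most 41.7 mm and 7.16 degrees, less where a joint would pass 70% of its speed; a pose out of reach is approached as far as the arm can. A call with a gripper value outside its range is refused whole. The fingers move at their own pace and stop on an object; the grip force is fixed at half the most. Time passes only in rows, so rows that do not move let the fingers close. It gives the time, the measured TCP pose, the force and the opening at its end, in the units of the state.
- ctrl.sense(): the state, without advancing time (a new reading comes with each control period).
- ctrl.camera(name): name is "scene" or "top"; returns the picture (400x640x3 uint8, blue, green, red); there is no depth.
- ctrl.calibration(name): a dict with "K" (3x3 intrinsics, pixels), "extrinsics" (4x4, takes a point from camera to world coordinates). Camera axes: x right, y down, z forward; pixel columns grow to the right and rows downward; lengths in m; the calibration is good to about 2 mm. A picture is of the moment at which its call begins. calibration takes no time and is no camera call.
- ctrl.finish_job(): hands the job in, once; it reports no verdict.
The state is a dict: "clock": time; "q": joint angles; "qvel": joint speeds; "joint_efforts": joint torques, N m; "tcp_pos": TCP position; "eef_rot": TCP orientation; "contact_force": force on the tool from outside, world axes, zero at the start; "ft_torque": the same for the moment, N m; "gripper_width": finger opening in m.
Only numpy, scipy, OpenCV 4.12 (cv2) and the standard library are available. Lean on these libraries where they do the work, as an engineer would, in place of code of your own. Each camera call takes 0.05 s, during which the arm holds its last target. There are 200 camera calls.

## Working session

There is one attempt and no reset: what is moved stays moved. The work goes in short steps, Python scripts to look and compute and a tool call to move; the robot and the scene stay as the last step left them, time stands still between calls to the robot, and variables do not carry over. Pictures are saved under pics/ and viewed, about 8 in all and at most 12, crops included, and the job is handed in when it is done.

Besides the shell and the picture viewer there is one more tool, called as a command line: name --argument value ..., lists and objects as JSON in quotes. step_arm: Moves the arm, as the interface text tells. Its arguments: {"type":"object","properties":{"deltas":{"type":"array"}},"required":["deltas"]}

```bash
mkdir -p pics; cat > h.py <<'E'
import numpy as np, cv2
from bench import ctrl
def snap(n,f):
    im=ctrl.camera(n); cv2.imwrite(f'pics/{f}.png',im); return im
def ray(n,uv,z):
    c=ctrl.calibration(n);K=np.array(c['K']);T=np.array(c['extrinsics'])
    d=T[:3,:3]@np.linalg.solve(K,[uv[0],uv[1],1]);o=T[:3,3]
    return o+d*(z-o[2])/d[2]
def proj(n,p):
    c=ctrl.calibration(n);K=np.array(c['K']);T=np.linalg.inv(np.array(c['extrinsics']))
    q=K@(T[:3,:3]@np.array(p)+T[:3,3]);return q[:2]/q[2]
E
python3 - <<'E'
from h import *
np.set_printoptions(precision=3,suppress=True)
for n in('scene','top'):
    snap(n,n+'0'); c=ctrl.calibration(n); print(np.array(c['K'])); print(np.array(c['extrinsics']))
s=ctrl.sense();print(s['clock'],s['tcp_pos'],s['eef_rot'],s['gripper_width'])
E
```

```text
[[420.46    0.    309.076]
 [  0.    420.46  197.677]
 [  0.      0.      1.   ]]
[[-0.091  0.628 -0.773  1.319]
 [ 0.996  0.061 -0.068  0.109]
 [ 0.004 -0.776 -0.631  0.758]
 [ 0.     0.     0.     1.   ]]
[[501.451   0.    313.28 ]
 [  0.    501.451 204.4  ]
 [  0.      0.      1.   ]]
[[ 0.005 -0.989  0.149  0.255]
 [-1.    -0.005 -0.001  0.044]
 [ 0.001 -0.149 -0.989  1.388]
 [ 0.     0.     0.     1.   ]]
0.1 [0.165 0.654 0.23 ] [[ 0.97  -0.244 -0.   ]
 [-0.244 -0.97  -0.002]
 [ 0.     0.002 -1.   ]] 0.08513636305005237
```

View pics/top0.png

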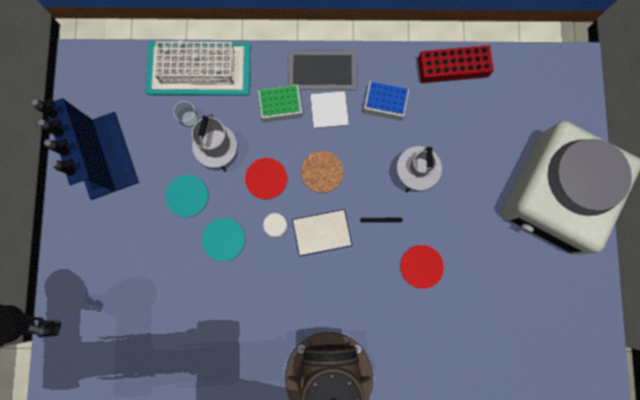

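View pics/scene0.png

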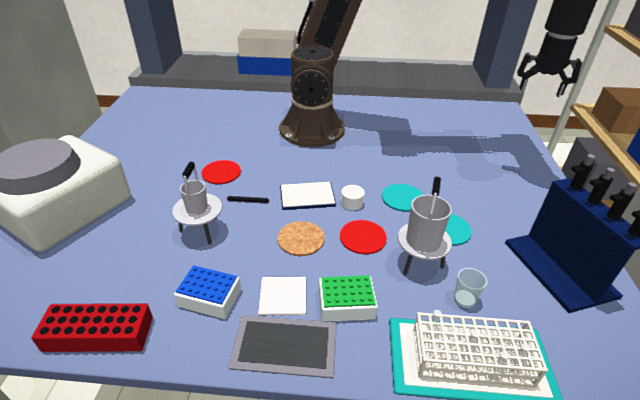

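The top view shows these candidates:
- **Pails:** one at (212,138) with its bar at about (204,126), and a smaller one at (421,163). The left pail is the larger.
- **Mat-shaped discs:** cork at (322,172), red at (266,178) and (422,267), teal at (187,196) and (223,240). I choose the cork one.

The beaker at (185,112) is close to the large pail. I'll check the choice in one close crop.

```bash
python3 - <<'E'
import cv2,numpy as np
t=cv2.imread('pics/top0.png');s=cv2.imread('pics/scene0.png')
a=cv2.resize(t[95:175,170:250],(400,400),interpolation=cv2.INTER_CUBIC)
b=cv2.resize(s[170:290,380:500],(400,400),interpolation=cv2.INTER_CUBIC)
cv2.imwrite('pics/crop1.png',np.hstack([a,b]))
from h import *
hsv=cv2.cvtColor(t,cv2.COLOR_BGR2HSV)
m=cv2.inRange(hsv,(5,80,60),(20,255,255));m[:,:290]=0;m[:,355:]=0;m[:140]=0;m[205:]=0
n,l,st,c=cv2.connectedComponentsWithStats(m);i=1+st[1:,4].argmax()
print(st[i],c[i],ray('top',c[i],.008))
E
```

```text
[ 301  151   42   41 1332] [321.66141141 171.25600601] [0.55779441 0.01958527 0.008     ]
```

View pics/crop1.png

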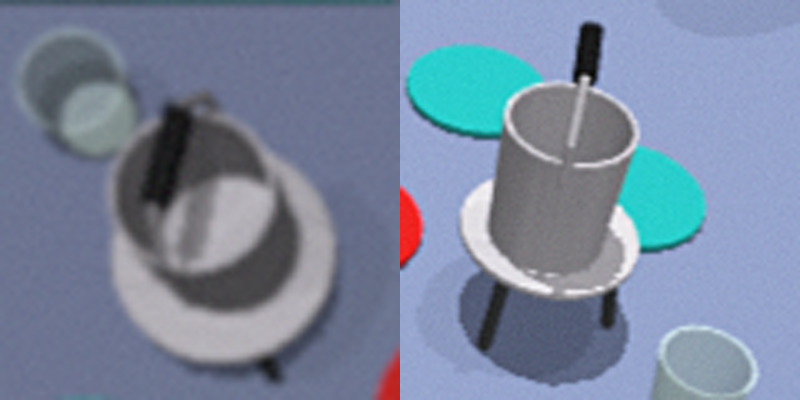

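The crop shows the large open pail on its plate. The bar runs from crop (176,103) to (158,205) in the top half, so its centre is at top px (203.2,125.4). In the scene view the bar centre is at about (436.7,185.6). Next I triangulate.

```bash
python3 - <<'E'
from h import *
np.set_printoptions(precision=4,suppress=True)
f=lambda u,v:((u+.5)/5-.5+170,(v+.5)/5-.5+95)
g=lambda u,v:((u-400+.5)*.3-.5+380,(v+.5)*.3-.5+170)
print('bar top', ray('top',f(168,154),.237), 'scene',ray('scene',g(589,52),.235))
A=ray('top',f(176,103),.243);B=ray('top',f(158,205),.243);print('axis',A,B,np.degrees(np.arctan2(*(A-B)[[1,0]])))
A=ray('scene',g(592,22),.243);B=ray('scene',g(585,82),.227);print('axis',A,B)
print('rim',ray('top',f(194,191),.18),'scene rim',ray('scene',g(571,124),.18))
print('plate',ray('top',f(224,250),.08))
print('beaker',ray('top',f(72,85),.07),ray('top',f(98,118),.0))
print('small bar',ray('top',(430,157),.195))
s=ctrl.sense();R=np.array(s['eef_rot']);print(s['clock'],np.degrees(np.arctan2(R[1,1],R[0,1])))
E
```

```text
bar top [0.6175 0.3055 0.237 ] scene [0.614  0.3088 0.235 ]
axis [0.6407 0.3013 0.243 ] [0.5907 0.3079 0.243 ] -7.5577363858212685
axis [0.5933 0.312  0.243 ] [0.634  0.3051 0.227 ]
rim [0.6165 0.3048 0.18  ] scene rim [0.6177 0.3075 0.18  ]
plate [0.6137 0.3092 0.08  ]
beaker [0.709  0.3975 0.07  ] [0.7134 0.4005 0.    ]
small bar [ 0.5537 -0.2417  0.195 ]
0.1 -104.14669766296676
```

Both views agree on the bar centre at about (0.616, 0.307, 0.235), with the axis at about -8°. The jaws need roughly +6° of yaw. The approach is high.

step_arm --deltas '[{"hand": 1, "tx": 0, "ty": 0, "tz": 0.035, "yaw": 0}, {"hand": 1, "tx": 0, "ty": 0, "tz": 0.035, "yaw": 0}, {"hand": 1, "tx": 0.03, "ty": -0.023, "tz": 0, "yaw": 0.01}, {"hand": 1, "tx": 0.03, "ty": -0.023, "tz": 0, "yaw": 0.01}, {"hand": 1, "tx": 0.03, "ty": -0.023, "tz": 0, "yaw": 0.01}, {"hand": 1, "tx": 0.03, "ty": -0.023, "tz": 0, "yaw": 0.01}, {"hand": 1, "tx": 0.03, "ty": -0.023, "tz": 0, "yaw": 0.01}, {"hand": 1, "tx": 0.03, "ty": -0.023, "tz": 0, "yaw": 0.01}, {"hand": 1, "tx": 0.03, "ty": -0.023, "tz": 0, "yaw": 0.01}, {"hand": 1, "tx": 0.03, "ty": -0.023, "tz": 0, "yaw": 0.01}]'

```text
clock: 0.93
tcp_pos: [0.4059, 0.469, 0.3011]
eef_rot: [[0.986, -0.165, -0.0], [-0.165, -0.986, -0.0], [-0.0, 0.0, -1.0]]
contact_force: [1.1, 0.4, 0.6]
gripper_width: 0.0855
```

step_arm --deltas '[{"hand": 1, "tx": 0.03, "ty": -0.023, "tz": 0, "yaw": 0.01}, {"hand": 1, "tx": 0.03, "ty": -0.023, "tz": 0, "yaw": 0.01}, {"hand": 1, "tx": 0.03, "ty": -0.023, "tz": 0, "yaw": 0.006}, {"hand": 1, "tx": 0.03, "ty": -0.023, "tz": 0, "yaw": 0}, {"hand": 1, "tx": 0.03, "ty": -0.023, "tz": 0, "yaw": 0}, {"hand": 1, "tx": 0.03, "ty": -0.023, "tz": 0, "yaw": 0}, {"hand": 1, "tx": 0.03, "ty": -0.023, "tz": 0, "yaw": 0}, {"hand": 1, "tx": 0, "ty": 0, "tz": 0, "yaw": 0}, {"hand": 1, "tx": 0, "ty": 0, "tz": 0, "yaw": 0}]'

```text
clock: 1.68
tcp_pos: [0.6161, 0.3076, 0.2999]
eef_rot: [[0.99, -0.144, -0.002], [-0.144, -0.99, -0.001], [-0.002, 0.001, -1.0]]
contact_force: [-1.4, -0.7, -0.3]
gripper_width: 0.0854
```

step_arm --deltas '[{"hand": 1, "tx": 0, "ty": 0, "tz": -0.02, "yaw": 0}, {"hand": 1, "tx": 0, "ty": 0, "tz": -0.02, "yaw": 0}, {"hand": 1, "tx": 0, "ty": 0, "tz": -0.02, "yaw": 0}, {"hand": 1, "tx": 0, "ty": 0, "tz": -0.012, "yaw": 0}, {"hand": 1, "tx": 0, "ty": 0, "tz": -0.012, "yaw": 0}, {"hand": 1, "tx": 0, "ty": 0, "tz": 0, "yaw": 0}]'

```text
clock: 2.18
tcp_pos: [0.6135, 0.3096, 0.2147]
eef_rot: [[0.99, -0.14, -0.003], [-0.14, -0.99, -0.002], [-0.003, 0.002, -1.0]]
contact_force: [0.1, -0.4, -1.1]
gripper_width: 0.0856
```

```bash
python3 - <<'E'
from h import *
a=snap('scene','s1')
cv2.imwrite('pics/s1c.png',cv2.resize(a[140:260,360:520],(800,600),interpolation=cv2.INTER_CUBIC))
s=ctrl.sense();print(s['tcp_pos'],s['contact_force'])
E
```

```text
[0.61419237 0.30973176 0.2163502 ] [ 0.3232386   0.69630509 -0.16245407]
```

View pics/s1c.png

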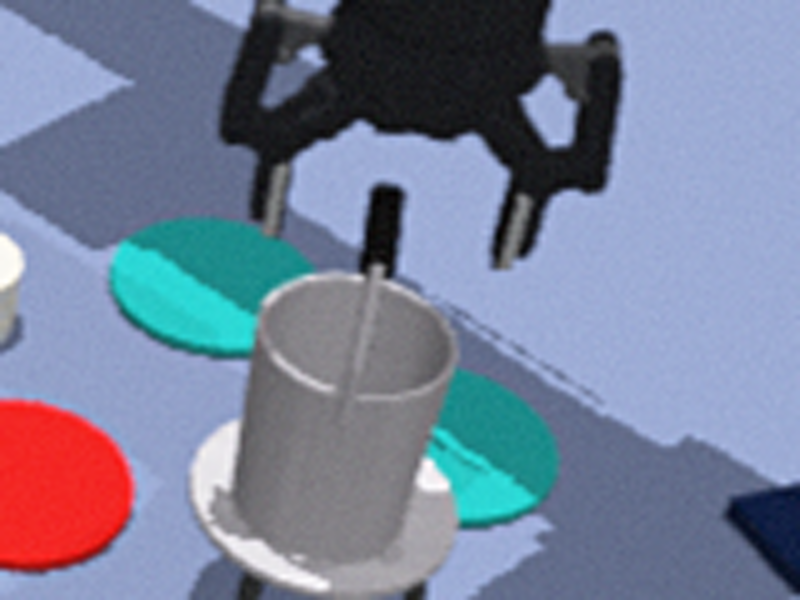

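The bar at crop (383,230) sits between the fingertips at (268,235) and (505,268), and is centred. Closing in stages.

step_arm --deltas '[{"hand": 0.6, "tx": 0, "ty": 0, "tz": 0, "yaw": 0}, {"hand": 0.4, "tx": 0, "ty": 0, "tz": 0, "yaw": 0}, {"hand": 0.3, "tx": 0, "ty": 0, "tz": 0, "yaw": 0}, {"hand": 0.2, "tx": 0, "ty": 0, "tz": 0, "yaw": 0}, {"hand": 0.15, "tx": 0, "ty": 0, "tz": 0, "yaw": 0}, {"hand": 0, "tx": 0, "ty": 0, "tz": 0, "yaw": 0}, {"hand": 0, "tx": 0, "ty": 0, "tz": 0, "yaw": 0}, {"hand": 0, "tx": 0, "ty": 0, "tz": 0, "yaw": 0}, {"hand": 0, "tx": 0, "ty": 0, "tz": 0, "yaw": 0}, {"hand": 0, "tx": 0, "ty": 0, "tz": 0, "yaw": 0}]'

```text
clock: 3.07
tcp_pos: [0.6151, 0.3094, 0.2177]
eef_rot: [[0.99, -0.14, 0.001], [-0.14, -0.99, 0.0], [0.001, -0.0, -1.0]]
contact_force: [0.4, -1.3, 4.1]
gripper_width: 0.0129
```

step_arm --deltas '[{"hand": 0, "tx": 0, "ty": 0, "tz": 0.004, "yaw": 0}, {"hand": 0, "tx": 0, "ty": 0, "tz": 0.008, "yaw": 0}, {"hand": 0, "tx": 0, "ty": 0, "tz": 0.01, "yaw": 0}, {"hand": 0, "tx": 0, "ty": 0, "tz": 0.01, "yaw": 0}, {"hand": 0, "tx": 0, "ty": 0, "tz": 0.01, "yaw": 0}, {"hand": 0, "tx": 0, "ty": 0, "tz": 0.008, "yaw": 0}, {"hand": 0, "tx": 0, "ty": 0, "tz": 0, "yaw": 0}, {"hand": 0, "tx": 0, "ty": 0, "tz": 0, "yaw": 0}, {"hand": 0, "tx": 0, "ty": 0, "tz": 0, "yaw": 0}, {"hand": 0, "tx": 0, "ty": 0, "tz": 0, "yaw": 0}]'

```text
clock: 3.9
tcp_pos: [0.6146, 0.3093, 0.2665]
eef_rot: [[0.99, -0.14, -0.001], [-0.14, -0.99, -0.001], [-0.001, 0.001, -1.0]]
contact_force: [0.3, -0.3, -3.3]
gripper_width: 0.0127
```

```bash
python3 - <<'E'
from h import *
a=snap('scene','s2')
cv2.imwrite('pics/s2c.png',cv2.resize(a[110:260,340:540],(800,600),interpolation=cv2.INTER_CUBIC))
s=ctrl.sense();print(s['tcp_pos'],s['contact_force'],s['ft_torque'],s['gripper_width'])
E
```

```text
[0.6146214  0.30932774 0.26650441] [ 0.57247165  0.19796424 -3.60105967] [-0.00705297  0.00872891 -0.02124849] 0.01272862350464627
```

View pics/s2c.png

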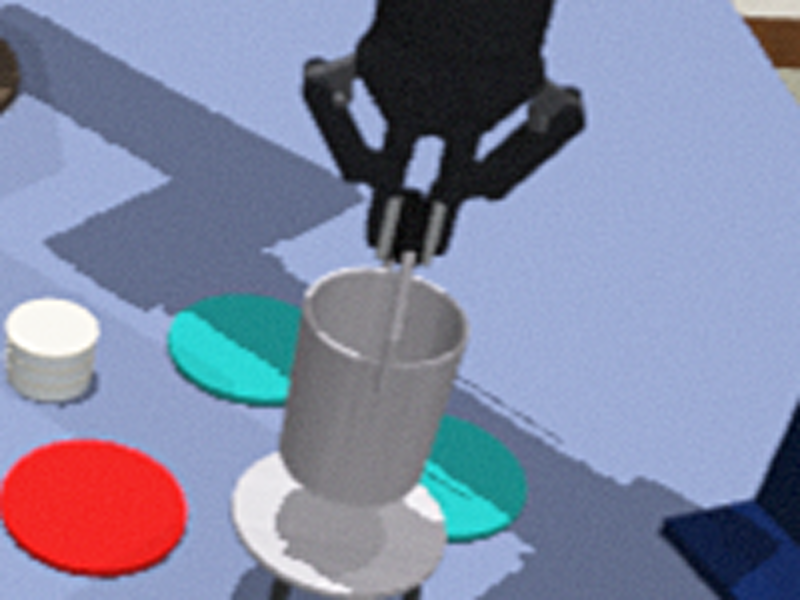

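The pail hangs upright and clear of the plate: its foot is at crop (360,490), with the plate and its shadow below. Next, carry it towards the mat, by (-0.0575, -0.289).

step_arm --deltas '[{"hand": 0, "tx": -0.001, "ty": -0.006, "tz": 0, "yaw": 0}, {"hand": 0, "tx": -0.0025, "ty": -0.012, "tz": 0, "yaw": 0}, {"hand": 0, "tx": -0.0036, "ty": -0.018, "tz": 0, "yaw": 0}, {"hand": 0, "tx": -0.0036, "ty": -0.018, "tz": 0, "yaw": 0}, {"hand": 0, "tx": -0.0036, "ty": -0.018, "tz": 0, "yaw": 0}, {"hand": 0, "tx": -0.0036, "ty": -0.018, "tz": 0, "yaw": 0}, {"hand": 0, "tx": -0.0036, "ty": -0.018, "tz": 0, "yaw": 0}, {"hand": 0, "tx": -0.0036, "ty": -0.018, "tz": 0, "yaw": 0}, {"hand": 0, "tx": -0.0036, "ty": -0.018, "tz": 0, "yaw": 0}, {"hand": 0, "tx": -0.0036, "ty": -0.018, "tz": 0, "yaw": 0}]'

```text
clock: 4.78
tcp_pos: [0.5821, 0.1456, 0.2675]
eef_rot: [[0.99, -0.141, 0.0], [-0.141, -0.99, 0.0], [0.0, -0.0, -1.0]]
contact_force: [0.6, -0.4, -3.2]
gripper_width: 0.013
```

step_arm --deltas '[{"hand": 0, "tx": -0.0036, "ty": -0.018, "tz": 0, "yaw": 0}, {"hand": 0, "tx": -0.0036, "ty": -0.018, "tz": 0, "yaw": 0}, {"hand": 0, "tx": -0.0036, "ty": -0.018, "tz": 0, "yaw": 0}, {"hand": 0, "tx": -0.0036, "ty": -0.018, "tz": 0, "yaw": 0}, {"hand": 0, "tx": -0.0036, "ty": -0.018, "tz": 0, "yaw": 0}, {"hand": 0, "tx": -0.0036, "ty": -0.018, "tz": 0, "yaw": 0}, {"hand": 0, "tx": -0.0025, "ty": -0.012, "tz": 0, "yaw": 0}, {"hand": 0, "tx": -0.001, "ty": -0.007, "tz": 0, "yaw": 0}, {"hand": 0, "tx": 0, "ty": 0, "tz": 0, "yaw": 0}, {"hand": 0, "tx": 0, "ty": 0, "tz": 0, "yaw": 0}]'

```text
clock: 5.62
tcp_pos: [0.5577, 0.0204, 0.2674]
eef_rot: [[0.99, -0.141, 0.0], [-0.141, -0.99, 0.0], [0.0, -0.0, -1.0]]
contact_force: [0.5, -0.2, -3.5]
gripper_width: 0.0128
```

step_arm --deltas '[{"hand": 0, "tx": 0, "ty": 0, "tz": -0.006, "yaw": 0}, {"hand": 0, "tx": 0, "ty": 0, "tz": -0.012, "yaw": 0}, {"hand": 0, "tx": 0, "ty": 0, "tz": -0.015, "yaw": 0}, {"hand": 0, "tx": 0, "ty": 0, "tz": -0.015, "yaw": 0}, {"hand": 0, "tx": 0, "ty": 0, "tz": -0.015, "yaw": 0}, {"hand": 0, "tx": 0, "ty": 0, "tz": -0.015, "yaw": 0}, {"hand": 0, "tx": 0, "ty": 0, "tz": -0.012, "yaw": 0}, {"hand": 0, "tx": 0, "ty": 0, "tz": -0.008, "yaw": 0}, {"hand": 0, "tx": 0, "ty": 0, "tz": -0.004, "yaw": 0}, {"hand": 0, "tx": 0, "ty": 0, "tz": 0, "yaw": 0}]'

```text
clock: 6.45
tcp_pos: [0.5572, 0.0209, 0.1642]
eef_rot: [[0.99, -0.14, -0.002], [-0.14, -0.99, -0.001], [-0.002, 0.001, -1.0]]
contact_force: [0.4, 0.2, -3.5]
gripper_width: 0.0127
```

```bash
python3 - <<'E'
from h import *
s=ctrl.sense();print(s['clock'],s['tcp_pos'],s['contact_force'])
a=snap('scene','s3')
cv2.imwrite('pics/s3c.png',cv2.resize(a[140:290,210:410],(800,600),interpolation=cv2.INTER_CUBIC))
# predicted crop pixels: foot ring centre if at mat centre, mat edge points
f=lambda p:(proj('scene',p)-[210,140]+.5)*4-.5
z=s['tcp_pos'][2]-.137
m=[.558,.0196]
for t,r,zz in(('mat',.06,.008),('foot',.042,z),('rim',.042,z+.1)):
    print(t,[f([m[0]+r*np.cos(k),m[1]+r*np.sin(k),zz]).round(0).tolist() for k in np.arange(4)*np.pi/2])
E
```

```text
6.45 [0.55719519 0.02089146 0.16423404] [ 0.38408091  0.19439099 -3.47227889]
mat [[351.0, 456.0], [456.0, 393.0], [371.0, 323.0], [268.0, 380.0]]
foot [[354.0, 412.0], [428.0, 369.0], [368.0, 320.0], [295.0, 360.0]]
rim [[351.0, 288.0], [430.0, 246.0], [367.0, 198.0], [289.0, 237.0]]
```

View pics/s3c.png

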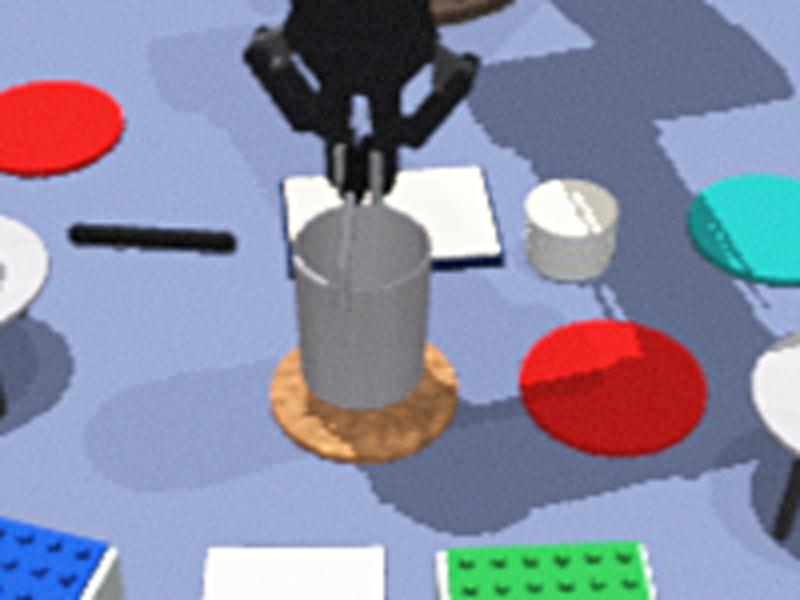

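The mat spans crop x 270–460 with its lower edge at y≈462. The pail foot, at about (362,405), is over the mat's centre and upright, within a few mm of prediction. Lower slowly with a 2 mm nudge in +x.

step_arm --deltas '[{"hand": 0, "tx": 0.001, "ty": 0, "tz": -0.003, "yaw": 0}, {"hand": 0, "tx": 0.001, "ty": 0, "tz": -0.003, "yaw": 0}, {"hand": 0, "tx": 0, "ty": 0, "tz": -0.003, "yaw": 0}, {"hand": 0, "tx": 0, "ty": 0, "tz": -0.003, "yaw": 0}, {"hand": 0, "tx": 0, "ty": 0, "tz": -0.002, "yaw": 0}, {"hand": 0, "tx": 0, "ty": 0, "tz": -0.001, "yaw": 0}, {"hand": 0, "tx": 0, "ty": 0, "tz": 0, "yaw": 0}, {"hand": 0, "tx": 0, "ty": 0, "tz": 0, "yaw": 0}]'

```text
clock: 7.17
tcp_pos: [0.5595, 0.0205, 0.1503]
eef_rot: [[0.99, -0.14, 0.0], [-0.14, -0.99, -0.0], [0.0, 0.0, -1.0]]
contact_force: [-0.2, 0.4, -3.4]
gripper_width: 0.0131
```

step_arm --deltas '[{"hand": 0, "tx": 0, "ty": 0, "tz": -0.001, "yaw": 0}, {"hand": 0, "tx": 0, "ty": 0, "tz": -0.001, "yaw": 0}, {"hand": 0, "tx": 0, "ty": 0, "tz": 0, "yaw": 0}]'

```text
clock: 7.42
tcp_pos: [0.5594, 0.0205, 0.1481]
eef_rot: [[0.99, -0.14, -0.0], [-0.14, -0.99, 0.0], [-0.0, -0.0, -1.0]]
contact_force: [0.2, 0.8, -4.3]
gripper_width: 0.0126
```

step_arm --deltas '[{"hand": 0, "tx": 0, "ty": 0, "tz": -0.001, "yaw": 0}, {"hand": 0, "tx": 0, "ty": 0, "tz": 0, "yaw": 0}, {"hand": 0, "tx": 0, "ty": 0, "tz": 0, "yaw": 0}]'

```text
clock: 7.67
tcp_pos: [0.5595, 0.0205, 0.1473]
eef_rot: [[0.99, -0.14, -0.0], [-0.14, -0.99, -0.0], [-0.0, 0.0, -1.0]]
contact_force: [0.0, -0.3, -3.9]
gripper_width: 0.0127
```

step_arm --deltas '[{"hand": 0, "tx": 0, "ty": 0, "tz": -0.001, "yaw": 0}, {"hand": 0, "tx": 0, "ty": 0, "tz": 0, "yaw": 0}, {"hand": 0, "tx": 0, "ty": 0, "tz": 0, "yaw": 0}]'

```text
clock: 7.92
tcp_pos: [0.5595, 0.0205, 0.1462]
eef_rot: [[0.99, -0.14, -0.0], [-0.14, -0.99, -0.0], [-0.0, 0.0, -1.0]]
contact_force: [0.4, -0.1, -3.3]
gripper_width: 0.0129
```

step_arm --deltas '[{"hand": 0, "tx": 0, "ty": 0, "tz": -0.001, "yaw": 0}, {"hand": 0, "tx": 0, "ty": 0, "tz": 0, "yaw": 0}, {"hand": 0, "tx": 0, "ty": 0, "tz": 0, "yaw": 0}]'

```text
clock: 8.17
tcp_pos: [0.5598, 0.0205, 0.1457]
eef_rot: [[0.99, -0.14, 0.001], [-0.14, -0.99, -0.0], [0.001, 0.0, -1.0]]
contact_force: [0.3, -0.5, -0.1]
gripper_width: 0.0129
```

step_arm --deltas '[{"hand": 0, "tx": 0, "ty": 0, "tz": -0.001, "yaw": 0}, {"hand": 0, "tx": 0, "ty": 0, "tz": 0, "yaw": 0}, {"hand": 0, "tx": 0, "ty": 0, "tz": 0, "yaw": 0}]'

```text
clock: 8.42
tcp_pos: [0.5602, 0.0203, 0.1456]
eef_rot: [[0.99, -0.14, 0.002], [-0.14, -0.99, -0.0], [0.002, 0.0, -1.0]]
contact_force: [-0.9, -1.9, 5.6]
gripper_width: 0.013
```

The pail is on the mat: the vertical force went from -3.5 to +5.6 N. Opening gradually.

step_arm --deltas '[{"hand": 0.2, "tx": 0, "ty": 0, "tz": 0, "yaw": 0}, {"hand": 0.3, "tx": 0, "ty": 0, "tz": 0, "yaw": 0}, {"hand": 0.4, "tx": 0, "ty": 0, "tz": 0, "yaw": 0}, {"hand": 0.6, "tx": 0, "ty": 0, "tz": 0, "yaw": 0}, {"hand": 0.8, "tx": 0, "ty": 0, "tz": 0, "yaw": 0}, {"hand": 0.8, "tx": 0, "ty": 0, "tz": 0, "yaw": 0}, {"hand": 0.8, "tx": 0, "ty": 0, "tz": 0, "yaw": 0}, {"hand": 0.8, "tx": 0, "ty": 0, "tz": 0, "yaw": 0}]'

```text
clock: 9.08
tcp_pos: [0.5595, 0.0205, 0.1443]
eef_rot: [[0.99, -0.14, -0.0], [-0.14, -0.99, -0.0], [-0.0, 0.0, -1.0]]
contact_force: [0.1, 0.1, -0.4]
gripper_width: 0.0684
```

step_arm --deltas '[{"hand": 0.8, "tx": 0, "ty": 0, "tz": 0.01, "yaw": 0}, {"hand": 0.8, "tx": 0, "ty": 0, "tz": 0.015, "yaw": 0}, {"hand": 0.8, "tx": 0, "ty": 0, "tz": 0.02, "yaw": 0}, {"hand": 0.8, "tx": 0, "ty": 0, "tz": 0.025, "yaw": 0}, {"hand": 0.8, "tx": 0, "ty": 0, "tz": 0.025, "yaw": 0}, {"hand": 0.8, "tx": 0, "ty": 0, "tz": 0.025, "yaw": 0}, {"hand": 0.8, "tx": 0, "ty": 0, "tz": 0.02, "yaw": 0}, {"hand": 0.8, "tx": 0, "ty": 0, "tz": 0, "yaw": 0}]'

```text
clock: 9.75
tcp_pos: [0.5615, 0.0206, 0.2901]
eef_rot: [[0.99, -0.14, 0.008], [-0.14, -0.99, 0.001], [0.008, -0.002, -1.0]]
contact_force: [0.8, 0.5, -0.2]
gripper_width: 0.068
```

```bash
python3 - <<'E'
from h import *
s=ctrl.sense();print(s['clock'],s['tcp_pos'],s['contact_force'],s['gripper_width'])
a=snap('scene','s4')
cv2.imwrite('pics/s4c.png',cv2.resize(a[110:290,170:410],(800,600),interpolation=cv2.INTER_CUBIC))
f=lambda p:(proj('scene',p)-[170,110]+.5)*800/240-.5
m=[.559,.0196]
for t,r,zz in(('mat',.06,.008),('foot',.042,.008),('rim',.042,.108)):
    print(t,[f([m[0]+r*np.cos(k),m[1]+r*np.sin(k),zz]).round(0).tolist() for k in np.arange(4)*np.pi/2])
a0=cv2.imread('pics/scene0.png'); print('small pail diff',cv2.absdiff(a0,a)[155:215,170:212].mean())
E
```

```text
9.75 [0.56150162 0.02059771 0.29008731] [ 0.82909591  0.46223721 -0.19794742] 0.0679573633058232
mat [[425.0, 481.0], [513.0, 428.0], [442.0, 370.0], [356.0, 418.0]]
foot [[428.0, 463.0], [489.0, 427.0], [440.0, 385.0], [380.0, 419.0]]
rim [[426.0, 362.0], [491.0, 326.0], [439.0, 286.0], [375.0, 319.0]]
small pail diff 4.091666666666667
```

View pics/s4c.png

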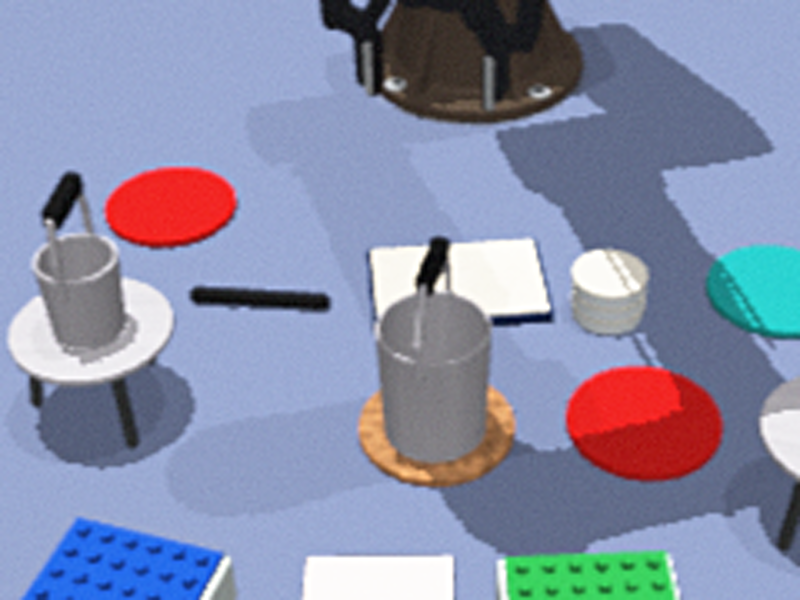

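The pail stands upright and released on the cork mat: foot front at (435,461), mat front at (437,483), side margins about 24 px on each side. The small pail at (80,290) is still on its tripod, and the gripper is well above everything. Handing in.

```bash
python3 -c "
from bench import ctrl
print(ctrl.finish_job())"
```

```text
the job is handed in; nothing more can be done
None
```

I lifted the larger pail by its grip bar off the left tripod, raising it about 50 mm so its foot was near 0.13 m. I carried it upright to the cork mat and lowered it slowly in 1 mm steps. At touchdown the contact force was about 6 N. I then released it, raised the gripper clear and handed the job in at about 9.8 s.

The last picture shows the pail upright and centred on the cork mat, within about 3 mm of where I predicted its foot and the mat's edges. The smaller pail appears unmoved on its tripod: compared with the first picture, that region changed by only about 4 grey levels. The gripper hung clear, with only sensor noise on the force reading.

One small disagreement: the first check put the mat 2–3 mm farther in +x than I had measured. I corrected for it with a 2 mm nudge before setting the pail down. No check failed.

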